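Find the extractor nest with tired springs and fold down its tag

TASK

One of the three spring-mounted heater nests on the extractor's deck has tired springs. Working from the robot's left to its right, press each nest's pad gently with the fingertips so that it clearly sinks, and let it spring back up; then push the tag of the softest nest all the way down and leave the other two tags raised. Nothing is to be picked up, and the vials and labware around stay where they are.

Things in the scene. Friction and masses are not known exactly. Their poses are not given: they have to be found in the camera images.
- deck: aluminium heater deck, 236 mm (its x) by 410 mm (its y), on rubber feet, fixed to the bench; origin under its centre at bench level, its top 20 mm higher. Its y axis runs along the row of three nests, which stand in it at y = +125 mm (the robot's left), 0 (middle) and -125 mm (right); their pad centres lie at x = +28 mm in its frame and their tags in front of them, towards the robot. At a given start any nest may stand in any of the three places
- nest_k: one of three look-alike plug-in heater nests, 200 x 98 mm, screwed to the deck, with its pad and its tag; origin under the pad's centre on the deck's top, axes as the deck's. The three differ only in the stiffness of their springs: pushed 8 mm down the softest resists with about 3 N, the others with about 6.5 and 8 N
- padtop_k (a point): centre of the top of the pad of nest_k, moving with it: a plate 128 (x) by 86 (y) mm with dark rubber on top, on four springs, 64 mm above the bench when up. Corner lugs rise 4 mm above the rubber. It moves straight down, 12 mm to its stop, from a preload of 1.5 N or less
- pad_k (a joint): how far the pad of nest_k is pressed down, m: 0 up (at rest within 0.3 mm of 0), 0.012 on its stop. It springs back when let go
- tagtip_k (a point): middle of the free edge of the tag of nest_k, moving with it: a white plastic flap 32 mm wide, 56 mm long, 3 mm thick, rounded at the end, slanting 27 to 32 degrees up from level, rising from its hinge towards the robot; free edge about 80 mm above the bench
- tag_k (a joint): angle by which the tag of nest_k has been pushed down, rad: 0 to 0.08 raised, 0.55 fully down (level). Its hinge line is fixed 52 mm above the bench, 76 mm from the pad's centre along the deck's -x; pushed down, it lies level from there further along -x, its top 54 mm above the bench, just over a dark housing (top 48 mm). About 2 N on the outer half folds it; the stiff hinge keeps it there
- nest_m: one of three look-alike plug-in heater nests, 200 x 98 mm, screwed to the deck, with its pad and its tag; origin under the pad's centre on the deck's top, axes as the deck's. The three differ only in the stiffness of their springs: pushed 8 mm down the softest resists with about 3 N, the others with about 6.5 and 8 N
- padtop_m (a point): centre of the top of the pad of nest_m, moving with it: a plate 128 (x) by 86 (y) mm with dark rubber on top, on four springs, 64 mm above the bench when up. Corner lugs rise 4 mm above the rubber. It moves straight down, 12 mm to its stop, from a preload of 1.5 N or less
- pad_m (a joint): how far the pad of nest_m is pressed down, m: 0 up (at rest within 0.3 mm of 0), 0.012 on its stop. It springs back when let go
- tagtip_m (a point): middle of the free edge of the tag of nest_m, moving with it: a white plastic flap 32 mm wide, 56 mm long, 3 mm thick, rounded at the end, slanting 27 to 32 degrees up from level, rising from its hinge towards the robot; free edge about 80 mm above the bench
- tag_m (a joint): angle by which the tag of nest_m has been pushed down, rad: 0 to 0.08 raised, 0.55 fully down (level). Its hinge line is fixed 52 mm above the bench, 76 mm from the pad's centre along the deck's -x; pushed down, it lies level from there further along -x, its top 54 mm above the bench, just over a dark housing (top 48 mm). About 2 N on the outer half folds it; the stiff hinge keeps it there
- nest_r: one of three look-alike plug-in heater nests, 200 x 98 mm, screwed to the deck, with its pad and its tag; origin under the pad's centre on the deck's top, axes as the deck's. The three differ only in the stiffness of their springs: pushed 8 mm down the softest resists with about 3 N, the others with about 6.5 and 8 N
- padtop_r (a point): centre of the top of the pad of nest_r, moving with it: a plate 128 (x) by 86 (y) mm with dark rubber on top, on four springs, 64 mm above the bench when up. Corner lugs rise 4 mm above the rubber. It moves straight down, 12 mm to its stop, from a preload of 1.5 N or less
- pad_r (a joint): how far the pad of nest_r is pressed down, m: 0 up (at rest within 0.3 mm of 0), 0.012 on its stop. It springs back when let go
- tagtip_r (a point): middle of the free edge of the tag of nest_r, moving with it: a white plastic flap 32 mm wide, 56 mm long, 3 mm thick, rounded at the end, slanting 27 to 32 degrees up from level, rising from its hinge towards the robot; free edge about 80 mm above the bench
- tag_r (a joint): angle by which the tag of nest_r has been pushed down, rad: 0 to 0.08 raised, 0.55 fully down (level). Its hinge line is fixed 52 mm above the bench, 76 mm from the pad's centre along the deck's -x; pushed down, it lies level from there further along -x, its top 54 mm above the bench, just over a dark housing (top 48 mm). About 2 N on the outer half folds it; the stiff hinge keeps it there
- vial_a: small loose white-capped vial, 24 mm across and 43 mm tall, standing on the deck between two tag housings; origin under its centre. A bystander
- vial_b: a second such vial, between the other two tag housings. A bystander
- tube_rack: loose teal tube rack, 75 x 165 mm, 91 mm tall with its red-capped tubes, on the bench to the left (+y) of the deck; origin under its centre. A bystander
- well_plate: loose white deep-well plate, 86 x 128 x 42 mm, on the bench to the right (-y) of the deck; origin under its centre. A bystander
- driver: loose screwdriver, 170 mm long, lying on the bench close to the right end of the deck; origin at its middle. A bystander
- spring_dish: loose steel dish of spare springs, 76 mm across, 20 mm tall, on the bench close to the left end of the deck; origin under its centre. A bystander
- reagent: loose white reagent bottle, 60 mm across, 130 mm tall, on the bench near the robot, to its right; origin under its centre. A bystander
- pipette: loose pipette lying crosswise on the bench beyond the deck, about 220 mm long, 29 mm tall. A bystander

How it is judged:
By the outcome, as a careful person would: the job done as asked, in the order asked, and still so for the second after the job is handed in, with the robot touching nothing.
It also fails if it takes over 48 s, if anything falls off the work surface, if the arm or the gripper's body presses on something with over 40 N, if the wrist force passes 120 N, or if a joint passes its speed limit or range.

ROBOT

A 6-joint arm with a two-finger parallel gripper is mounted at the origin on the work surface. World frame = base frame: x ahead of the robot, y to its left, z up, the work surface at z = 0. Lengths are in m, angles in rad, forces in N, time in s.
With the tool pointing down it reaches from about 0.3 to 0.75 m from the base axis. Payload 8.5 kg.
Tool frame: the origin (TCP) lies midway between the tips of the shut fingers; the grasp point (between the pads) lies 19 mm behind it; z points along the fingers, y is the line along which they close (so a half turn about z gives the same grasp; the last joint's range is limited). The gripper opens to 85 mm and grips with 20 to 120 N. Pads are 22 mm wide; open, the fingers measure 114 mm over their backs; the gripper's body (76 mm by 85 mm) begins 54 mm behind the grasp point. The pads swing forward as they close: fully open they stand 13 mm farther back than shut.
Start: joints at [-1.361, 0.381, 1.297, -0, 1.464, -0.215], TCP at [0.227, -0.501, 0.231] pointing down, gripper open.
Joint ranges: [-3.11, 3.11], [-0.89, 2.33], [0.22, 2.48], [-1.42, 4.56], [0.17, 2.85], [-2.88, 2.88]. Speed limits (rad/s): [2.39, 2.39, 3.14, 3.14, 3.14, 3.14].

INTERFACE

Orientations are given as a rotation vector (axis times angle).
In Python, from plant import get_obs, viewer, ticket gives the robot as it stands.
- The arm moves only by the tool drive_tool, never from a script. Its argument "motion" is a list of rows, each a list of 3 entries, a list of its own where there are three numbers: the shift along the tool's x, y, z normalised to -1 to 1, where 1 is 0.1 m, then the turn about the tool's z normalised to -1 to 1, where 1 is 60 degrees, then the opening in per cent of the stroke, from 0 (shut) to 100 (fully open). In form: [[[tx, ty, tz], turn, hand], ...]. A call has 1 to 8 rows; each row shifts and turns the commanded pose from where the row before left it, along the tool's axes as they then stand; what a row does not reach is not made up. A row lasts 1/12 s, in which the tool goes at most 41.7 mm and 7.16 degrees, less where a joint would pass 70% of its speed; a pose out of reach is approached as far as the arm can. A call with a number of a shift or a turn outside -1 to 1 is refused whole. A call with a gripper value outside its range is refused whole. The fingers move at their own pace and stop on an object; "squeeze" is the grip in N (left out, the last holds). Time passes only in rows, so rows that do not move let the fingers close. It gives the time, the measured TCP pose, the force, the opening and the grip force at its end, in the units of the state.
- get_obs(): the state, without advancing time (a new reading comes with each control period).
- viewer.grab_frame(name): name is "scene" or "top" or "wrist"; returns the picture (384x512x3 uint8, blue, green, red); there is no depth.
- viewer.camera_params(name): a dict with "K" (3x3 intrinsics, pixels), "k1" (the pictures are not rectified: a ray, as slopes to the right and down, at radius r is drawn at 1 + k1 r^2 times it, then the intrinsics apply), "camera_from_world" (4x4, takes a point from world to camera coordinates). Camera axes: x right, y up, looking along -z (the intrinsics and any distortion apply to the point x, -y, -z); pixel columns grow to the right and rows downward; lengths in m; the calibration is good to about 2 mm. A picture is of the moment at which its call begins: read the wrist's pose just before it. camera_params takes no time and is no camera call; for the wrist camera it gives the pose at the moment of the call.
- ticket.sign_off(): hands the job in; it is judged then, once.
The state is a dict: "t": time; "q": joint angles; "joint_vel": joint speeds; "joint_efforts": joint torques, N m; "position": TCP position; "tool_rot": TCP orientation; "contact_force": force on the tool from outside, world axes, zero at the start; "wrist_torque": the same for the moment, N m; "grip_width": finger opening in m; "gripper_force": force on a finger pad.
Only numpy, scipy, OpenCV 4.12 (cv2) and the standard library are available. Lean on these libraries where they do the work, as an engineer would, in place of code of your own. Each camera call takes 0.05 s, during which the arm holds its last target. There are 200 camera calls.

## Working session

There is one attempt and no reset: what is moved stays moved. The work goes in short steps, Python scripts to look and compute and a tool call to move; the robot and the scene stay as the last step left them, time stands still between calls to the robot, and variables do not carry over. Pictures are saved under pics/ and viewed, at most 10 in all, crops included, and the job is handed in when it is done.

Besides the shell and the picture viewer there is one more tool, called after "Request:" as name([rows], argument=value, ...), one row to a line, values as JSON. drive_tool: Moves the arm, as the interface text tells. Scaled input: -1 to 1 covers 0.1 m each way for a shift and 60 degrees each way for a turn. Its arguments: {"type":"object","properties":{"motion":{"type":"array","items":{"type":"array"}},"squeeze":{"type":"number"}},"required":["motion"]}

```bash
mkdir -p pics
python3 - <<'E'
from plant import get_obs, viewer
import cv2,numpy as np
o=get_obs();print({k:np.round(v,3) for k,v in o.items()})
a=viewer.grab_frame("top");b=viewer.grab_frame("scene")
cv2.imwrite("pics/top.png",a);cv2.imwrite("pics/scene.png",b)
for n in("top","scene"):print(viewer.camera_params(n))
E
```

```text
{'t': np.float64(0.0), 'q': array([-1.361,  0.381,  1.298, -0.   ,  1.464, -0.215]), 'joint_vel': array([ 0.   , -0.001, -0.001, -0.   ,  0.001,  0.   ]), 'joint_efforts': array([ 0.0000e+00, -4.4846e+01, -2.3127e+01, -0.0000e+00,  5.0000e-03,
       -0.0000e+00]), 'position': array([ 0.227, -0.501,  0.231]), 'tool_rot': array([-3.07 , -0.662,  0.   ]), 'contact_force': array([ 0.356,  0.17 , -0.34 ]), 'wrist_torque': array([-0.074,  0.007,  0.037]), 'gripper_force': np.float64(0.0), 'grip_width': np.float64(0.085)}
{'K': array([[469.22218648,   0.        , 252.20509086],
       [  0.        , 469.22218648, 195.2851621 ],
       [  0.        ,   0.        ,   1.        ]]), 'k1': -0.18989618849022244, 'camera_from_world': array([[-0.02689335, -0.99958092,  0.01071101,  0.01279779],
       [ 0.99635686, -0.02593606,  0.08124244, -0.57065631],
       [-0.08093059,  0.01285687,  0.99663681, -1.55489341],
       [ 0.        ,  0.        ,  0.        ,  1.        ]])}
{'K': array([[369.81459518,   0.        , 254.65552941],
       [  0.        , 369.81459518, 187.08504589],
       [  0.        ,   0.        ,   1.        ]]), 'k1': 0.040801951511412055, 'camera_from_world': array([[ 0.57734197,  0.81642263,  0.01141686, -0.3341007 ],
       [-0.68680684,  0.47802615,  0.54752842,  0.3606745 ],
       [ 0.44155704, -0.32395231,  0.8367092 , -1.40452485],
       [ 0.        ,  0.        ,  0.        ,  1.        ]])}
```

View pics/top.png

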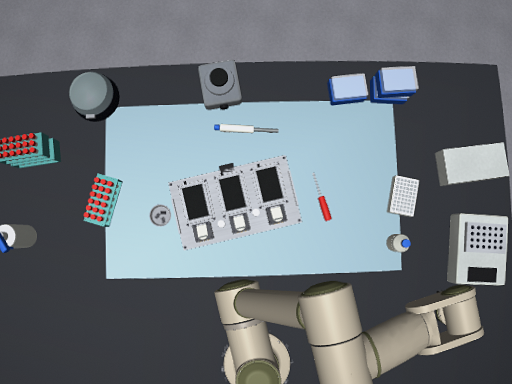

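View pics/scene.png

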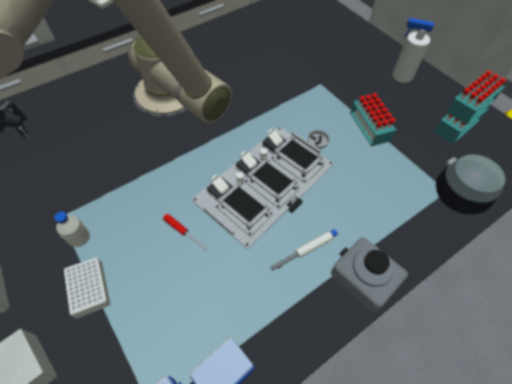

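The top view shows three dark pads at about (195,203), (232,194) and (270,185). The white tags are at (202,231), (239,222) and (276,213), with the vials between them at (221,223) and (256,212).

```bash
cat > h.py <<'E'
from plant import get_obs, viewer
import cv2,numpy as np
def px2w(P,uv,z):
    K=P["K"];d=np.array([(uv[0]-K[0,2])/K[0,0],(uv[1]-K[1,2])/K[1,1]]);s=d.copy()
    for _ in range(20): s=d/(1+P["k1"]*(s@s))
    T=P["camera_from_world"];R=T[:3,:3];c=-R.T@T[:3,3]
    r=R.T@np.array([s[0],-s[1],-1]);return c+r*(z-c[2])/r[2]
E
python3 - <<'E'
from h import *
im=cv2.imread("pics/top.png");P=viewer.camera_params("top")
m=((im.max(2)<50)*255).astype(np.uint8);m[:140]=0;m[260:]=0;m[:,:165]=0;m[:,305:]=0
c,_=cv2.findContours(m,0,2)
pc=[]
for k in c:
    if cv2.contourArea(k)<300: continue
    (x,y),s,a=cv2.minAreaRect(k);w=px2w(P,(x,y),.064);pc.append(w);print("pad",x,y,s,a,w.round(4))
pc=sorted(pc,key=lambda w:-w[1])
v=pc[0]-pc[2];yaw=np.arctan2(-v[0],v[1]);print("pitch",np.linalg.norm(pc[0]-pc[1]),np.linalg.norm(pc[1]-pc[2]),"yaw",np.degrees(yaw))
ex=np.array([np.cos(yaw),np.sin(yaw),0])
for p in pc: print("tag outer",(p-ex*(.076+.040)).round(4))
for uv in[(202,231),(239,222),(276,213)]:print("tag px",px2w(P,uv,.07).round(4))
o=get_obs();from scipy.spatial.transform import Rotation as R
print(R.from_rotvec(o["tool_rot"]).as_matrix().round(3))
E
```

```text
pad 194.6999969482422 201.39999389648438 (31.454912185668945, 19.41527557373047) 77.47119140625 [0.5523 0.1872 0.064 ]
pad 231.83583068847656 192.61053466796875 (31.315093994140625, 19.224502563476562) 76.60750579833984 [0.578  0.0647 0.064 ]
pad 268.85296630859375 183.91177368164062 (31.28709602355957, 19.16031265258789) 75.96376037597656 [ 0.6035 -0.0575  0.064 ]
pitch 0.12513758418080326 0.12480532056067487 yaw 11.830044474739418
tag outer [0.4387 0.1634 0.064 ]
tag outer [0.4645 0.0409 0.064 ]
tag outer [ 0.49   -0.0812  0.064 ]
tag px [0.4548 0.1645 0.07  ]
tag px [0.481  0.0435 0.07  ]
tag px [ 0.5071 -0.0776  0.07  ]
[[ 0.911  0.412 -0.   ]
 [ 0.412 -0.911  0.001]
 [ 0.    -0.001 -1.   ]]
```

Request:
drive_tool([
  [[0,0,0],0.104,0],
  [[0,0,0],0.104,0],
  [[0.23,-0.304,0],0,0],
  [[0.23,-0.304,0],0,0],
  [[0.23,-0.304,0],0,0],
  [[0.23,-0.304,0],0,0],
  [[0.23,-0.304,0],0,0],
  [[0.23,-0.304,0],0,0],
])

```text
t: 0.77
position: [0.3245, -0.2924, 0.2311]
tool_rot: [-3.124, -0.324, 0.0]
contact_force: [1.0, -0.5, 0.6]
grip_width: -0.0002
gripper_force: 0.0
```

Request:
drive_tool([
  [[0.23,-0.304,0],0,0],
  [[0.23,-0.304,0],0,0],
  [[0.23,-0.304,0],0,0],
  [[0.23,-0.304,0],0,0],
  [[0.23,-0.304,0],0,0],
  [[0.23,-0.304,0],0,0],
  [[0.23,-0.304,0],0,0],
  [[0,0,0],0,0],
])

```text
t: 1.43
position: [0.4393, -0.0478, 0.2311]
tool_rot: [-3.122, -0.334, -0.001]
contact_force: [-0.3, 0.5, -0.4]
grip_width: 0.0
gripper_force: 0.0
```

Request:
drive_tool([
  [[0.229,-0.294,0.1],0,0],
  [[0.229,-0.294,0.1],0,0],
  [[0.229,-0.294,0.1],0,0],
  [[0.229,-0.294,0.1],0,0],
  [[0.229,-0.294,0.15],0,0],
  [[0.229,-0.294,0.15],0,0],
  [[0.229,-0.294,0.15],0,0],
  [[0,0,0.2],0,0],
])

```text
t: 2.1
position: [0.5546, 0.1861, 0.1256]
tool_rot: [-3.123, -0.331, -0.004]
contact_force: [-0.0, -1.1, -0.9]
grip_width: 0.0003
gripper_force: 0.0
```

Request:
drive_tool([
  [[0,0,0.2],0,0],
  [[0,0,0],0,0],
  [[0,0,0],0,0],
])

```text
t: 2.35
position: [0.5523, 0.1812, 0.1058]
tool_rot: [3.125, 0.324, -0.004]
contact_force: [0.5, -0.0, -0.0]
grip_width: 0.0007
gripper_force: 0.0
```

Run:
```python
from h import *
o=get_obs();print(o["position"],o["contact_force"])
P=viewer.camera_params("wrist")
a=viewer.grab_frame("wrist");cv2.imwrite("pics/w1.png",a)
np.save("w1.npy",P,allow_pickle=True);print(P)
```

```text
[0.55227318 0.18115538 0.1057785 ] [ 0.53350526 -0.0360908  -0.04706254]
{'K': array([[267.5114137 ,   0.        , 253.99508985],
       [  0.        , 267.5114137 , 193.15013662],
       [  0.        ,   0.        ,   1.        ]]), 'k1': -0.05288372530910092, 'camera_from_world': array([[ 2.05509385e-01, -9.78654925e-01,  6.55990612e-04,
         6.42207810e-02],
       [ 9.31047914e-01,  1.95305704e-01, -3.08229563e-01,
        -5.48146206e-01],
       [ 3.01522261e-01,  6.39548267e-02,  9.51311782e-01,
        -4.38465849e-01],
       [ 0.00000000e+00,  0.00000000e+00,  0.00000000e+00,
         1.00000000e+00]])}
```

View pics/w1.png

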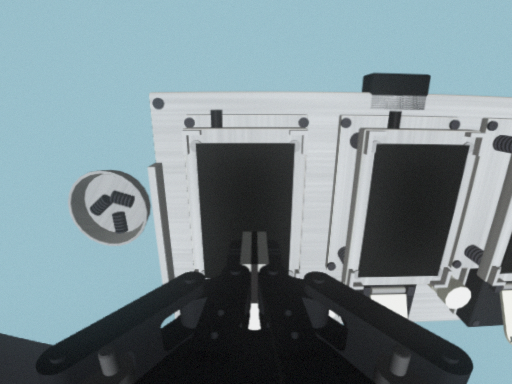

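The left pad fills x 195–297, y 143–280, and the shut fingertips are over it at about (254,260). The tip sits on the pad's centre line, so I'm pressing 8 mm.

Request:
drive_tool([
  [[0,-0.05,0.2],0,0],
  [[0,0,0.12],0,0],
  [[0,0,0.06],0,0],
  [[0,0,0.06],0,0],
  [[0,0,0.06],0,0],
  [[0,0,0],0,0],
  [[0,0,0],0,0],
])

```text
t: 2.98
position: [0.5523, 0.186, 0.0576]
tool_rot: [3.125, 0.324, 0.003]
contact_force: [-1.7, -1.2, 6.8]
grip_width: -0.0003
gripper_force: 3.3
```

```bash
cat > f.py <<'E'
from h import *
L=[]
for i in range(10):
    viewer.grab_frame("wrist");o=get_obs();L.append([*o["contact_force"],o["position"][2]])
L=np.array(L);print(L.mean(0).round(4),L.std(0).round(2),o["position"].round(4),o["t"])
E
python3 f.py
```

```text
[-2.1218 -1.6856  6.3121  0.0578] [0.31 0.23 0.5  0.  ] [0.5523 0.1861 0.0578] 3.4833
```

Request:
drive_tool([
  [[0,0,0.03],0,0],
  [[0,0,0],0,0],
  [[0,0,0],0,0],
])

```text
t: 3.73
position: [0.5523, 0.186, 0.055]
tool_rot: [3.124, 0.324, 0.004]
contact_force: [-3.1, -1.1, 9.5]
grip_width: 0.0002
gripper_force: 4.4
```

Request:
drive_tool([
  [[0,0,-0.15],0,0],
  [[0,0,-0.35],0,0],
  [[0,0,0],0,0],
  [[0,0.3,0],0,0],
  [[0,0.35,0],0,0],
  [[0,0.35,0],0,0],
  [[0,0.25,0],0,0],
  [[0,0,0],0,0],
])

```text
t: 4.4
position: [0.5789, 0.0596, 0.1041]
tool_rot: [3.124, 0.317, 0.004]
contact_force: [-0.4, -0.3, -0.7]
grip_width: 0.0003
gripper_force: 0.0
```

Request:
drive_tool([
  [[0,0,0],0,0],
  [[0,0,0],0,0],
])

```text
t: 4.57
position: [0.5774, 0.0644, 0.1037]
tool_rot: [-3.125, -0.324, -0.001]
contact_force: [-1.1, 0.4, 0.8]
grip_width: 0.0
gripper_force: 0.0
```

```bash
python3 f.py
```

```text
[-0.1216 -0.082  -0.1866  0.1034] [0.53 0.42 0.59 0.  ] [0.5773 0.0642 0.1033] 5.0667
```

Request:
drive_tool([
  [[0,0,0.2],0,0],
  [[0,0,0.1],0,0],
  [[0,0,0.06],0,0],
  [[0,0,0.06],0,0],
  [[0,0,0.06],0,0],
  [[0,0,0],0,0],
  [[0,0,0],0,0],
])

```text
t: 5.65
position: [0.577, 0.064, 0.0557]
tool_rot: [-3.125, -0.325, 0.001]
contact_force: [-3.9, 0.1, 6.9]
grip_width: -0.0002
gripper_force: 3.3
```

```bash
python3 f.py
```

```text
[-4.2239 -0.2319  6.545   0.056 ] [0.47 0.42 0.43 0.  ] [0.577  0.064  0.0561] 6.15
```

Request:
drive_tool([
  [[0,0,-0.15],0,0],
  [[0,0,-0.35],0,0],
  [[0,0,0],0,0],
  [[0,0.3,0],0,0],
  [[0,0.35,0],0,0],
  [[0,0.35,0],0,0],
  [[0,0.25,0],0,0],
  [[0,0,0],0,0],
])

```text
t: 6.82
position: [0.6042, -0.063, 0.1055]
tool_rot: [3.124, 0.318, 0.003]
contact_force: [0.0, -0.7, -0.1]
grip_width: -0.0
gripper_force: 0.0
```

Request:
drive_tool([
  [[0,0,0],0,0],
  [[0,0,0],0,0],
])

```text
t: 6.98
position: [0.6029, -0.0578, 0.1054]
tool_rot: [-3.125, -0.325, -0.0]
contact_force: [-0.5, 0.1, 0.4]
grip_width: -0.0002
gripper_force: 0.0
```

```bash
python3 f.py; python3 -c "
from h import *
cv2.imwrite('pics/w2.png',viewer.grab_frame('wrist'))"
```

```text
[ 0.0933 -0.1943  0.1535  0.1054] [0.66 0.42 0.66 0.  ] [ 0.603  -0.0581  0.1054] 7.4833
```

View pics/w2.png

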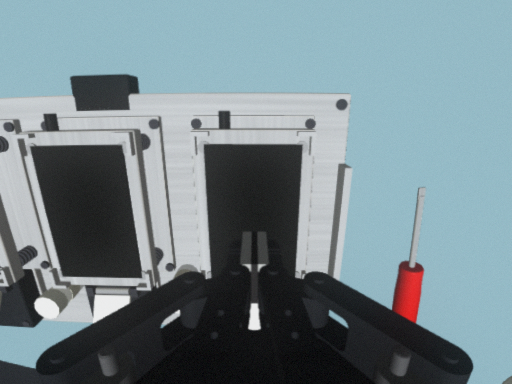

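The tips at (254,260) are over the right pad (x 205–300, y 143–280). The middle pad at (90,210) is back up. Pressing the right pad now.

Request:
drive_tool([
  [[0,0,0.2],0,0],
  [[0,0,0.12],0,0],
  [[0,0,0.06],0,0],
  [[0,0,0.06],0,0],
  [[0,0,0.06],0,0],
  [[0,0,0],0,0],
  [[0,0,0],0,0],
])

```text
t: 8.12
position: [0.603, -0.0583, 0.0557]
tool_rot: [-3.125, -0.325, 0.0]
contact_force: [-2.8, 0.9, 2.8]
grip_width: 0.0001
gripper_force: 1.5
```

```bash
python3 f.py
```

```text
[-2.6143  0.0229  3.0888  0.0557] [0.55 0.45 0.6  0.  ] [ 0.603  -0.0583  0.0555] 8.6167
```

The right nest is clearly the softest: about 3.1 N at 8.4 mm, against 6.5 N at 8 mm (middle) and 9.5 N at 9 mm (left). Next I lift and go over its tag.

Request:
drive_tool([
  [[0,0,-0.15],0,0],
  [[0,0,-0.25],0,0],
  [[0,0,-0.25],0,0],
  [[-0.3,0,0],0,0],
  [[-0.35,0,0],0,0],
  [[-0.35,0,0],0,0],
  [[-0.16,0,0],0,0],
  [[0,0,0],0,0],
])

```text
t: 9.28
position: [0.4871, -0.0824, 0.1205]
tool_rot: [-3.125, -0.322, 0.001]
contact_force: [0.7, 0.7, -0.0]
grip_width: 0.0001
gripper_force: 0.0
```

Request:
drive_tool([
  [[0,0,0],0,0],
  [[0,0,0],0,0],
])

```text
t: 9.45
position: [0.4908, -0.0824, 0.1205]
tool_rot: [3.124, 0.324, 0.002]
contact_force: [0.5, -0.3, -0.0]
grip_width: -0.0
gripper_force: 0.0
```

```bash
python3 -c "
from h import *
o=get_obs();print(o['position'],o['t'])
cv2.imwrite('pics/w3.png',viewer.grab_frame('wrist'))"
```

```text
[ 0.49076694 -0.08235703  0.12046693] 9.45
```

View pics/w3.png

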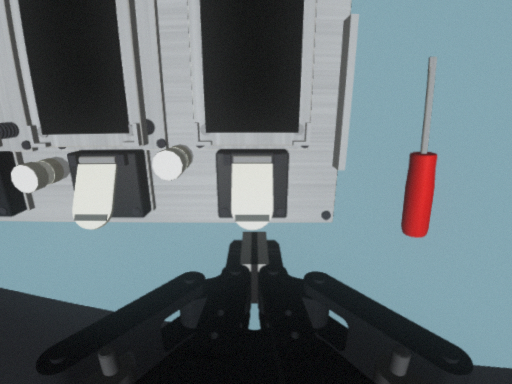

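The right tag spans about (253,158) to (253,228) and lines up with the fingers in y. The tip overhang along x still needs checking.

```bash
python3 -c "
from h import *
P=viewer.camera_params('wrist');t=get_obs()['position'];ex=np.array([.978,.208])
for uv,z in [((253,229),.08),((253,160),.053),((173,162),.063)]:
  w=px2w(P,uv,z);print(w.round(4),((w[:2]-t[:2])@ex).round(4),((w[:2]-t[:2])@np.array([.208,-.978])).round(4))"
```

```text
[ 0.4823 -0.0828  0.08  ] -0.0084 -0.0012
[ 0.5285 -0.0731  0.053 ] 0.0388 -0.0011
[ 0.5164 -0.0135  0.063 ] 0.0394 -0.0619
```

The tip lies 8 mm in front of the TCP and the hinge 39 mm behind it, so the contact falls on the outer half as intended. Pressing down.

Request:
drive_tool([
  [[0,0,0.2],0,0],
  [[0,0,0.15],0,0],
  [[0,0,0.06],0,0],
  [[0,0,0.06],0,0],
  [[0,0,0.06],0,0],
  [[0,0,0.06],0,0],
  [[0,0,0.06],0,0],
  [[0,0,0],0,0],
])

```text
t: 10.17
position: [0.4893, -0.0821, 0.0545]
tool_rot: [-3.124, -0.324, 0.001]
contact_force: [-0.4, 0.3, -0.1]
grip_width: 0.0004
gripper_force: 0.0
```

Request:
drive_tool([
  [[0,0,0.02],0,0],
  [[0,0,0.02],0,0],
  [[0,0,0],0,0],
])

```text
t: 10.42
position: [0.4897, -0.0823, 0.053]
tool_rot: [3.124, 0.325, 0.002]
contact_force: [-4.9, 2.0, 16.9]
grip_width: 0.0002
gripper_force: 8.6
```

Request:
drive_tool([
  [[0,0,-0.1],0,0],
  [[0,0,-0.3],0,0],
  [[0,0,-0.35],0,0],
  [[-0.2,0,-0.3],0,0],
  [[-0.2,0,-0.2],0,0],
  [[0,0,0],0,0],
  [[0,0,0],0,0],
])

```text
t: 11.0
position: [0.4503, -0.0906, 0.1774]
tool_rot: [3.123, 0.323, 0.004]
contact_force: [1.1, -0.3, -1.5]
grip_width: 0.0001
gripper_force: 0.0
```

```bash
python3 -c "
from h import *
o=get_obs();print(o['position'],o['t'])
a=viewer.grab_frame('wrist');P=viewer.camera_params('wrist')
cv2.imwrite('pics/w4.png',a)"
```

```text
[ 0.4503409  -0.09060412  0.17736811] 11.0
```

View pics/w4.png

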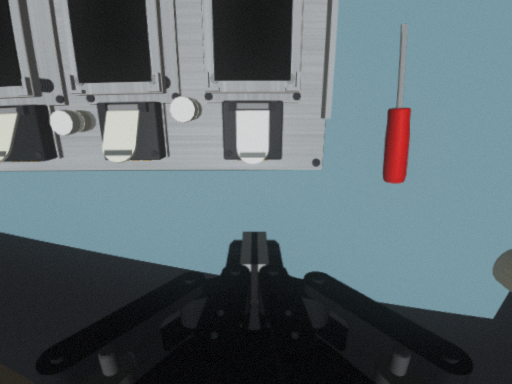

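The right tag, at (253,105) to (253,160), now lies flat within its housing. The middle and left tags are still raised, and the vials are upright where they were. The arm is clear, so I'm handing in.

```bash
python3 -c "
from plant import ticket
print(ticket.sign_off())"
```

```text
the job is handed in; nothing more can be done
None
```

I pressed all three pads from left to right; the right nest was the softest (about 3 N at 8 mm), so I pushed its tag fully down, left the other two raised, and handed the job in at about 11 s.

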